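Loosen the knurled nut of a mug-painting clamp by two turns

TASK

Slacken the mug-painting clamp: with a fingertip against the knurled rim of the big nut on top of its post, roll the nut anticlockwise (seen from above) until it stands two full turns from tight. At tight its raised index bar points along the clamp arm over the small mark; someone has already loosened it by less than a third of a turn, so the bar must come round over the mark once, keep going, and stop there the second time. Only push the rim, lift and carry nothing, leave the mugs, pen tub and phone where they stand, and take the hand away at the end.

Things in the scene. Friction and masses are not known exactly. Their poses are not given: they have to be found in the camera images.
- clamp: Mug-painting clamp, fixed to the table. Origin on the table at the foot of the post; x runs along the clamp arm from post to mug, z up. Wooden base 260 x 120 x 12 mm (x -65 to +195). The steel post, 16 mm across, 182 mm tall, passes up through the nut. Under the arm a 90 mm rubber pad stands over the mug, 120 mm from the post. Arm and nut climb the post together, 5 mm per turn of loosening.
- nut_center (a point): Middle of the coarsely knurled steel nut on the post, on its vertical axis; 149 mm above the table at tight, 5 mm higher per turn. Nut 30 mm tall (15 above and below this point), 84 mm across over its eight upright ribs, 72 mm between them. Ribs 5 mm thick, 6 mm proud, 45 degrees apart; the index bar points midway between two. Between nut and arm: 4.5 mm gap round a 40 mm washer.
- nut_index (a point): Point on the nut's top face under the outer end of the index bar, 35 mm from the axis. The bar is a raised dark steel bar, 10 mm wide, 6 mm high, 9 to 35 mm from the axis; it turns with the nut.
- bar_mark (a point): Top of the mark on the arm: a dark steel ridge 26 x 5 mm, 6 mm high, on the arm's centreline, 59 to 85 mm from the post axis (this point 72 mm), towards the mug. The flat aluminium arm is 26 mm wide, 14 mm thick, from 20 mm behind the post axis to 145 mm ahead, its top 129.5 mm above the table at tight. It rises with the nut but does not turn.
- nut (a joint): Turning of the nut in rad, 0 at tight, growing anticlockwise seen from above (loosening); two full turns = 12.57. It starts between 0.3 and 1.8. It is stiff (about 0.08 N m of friction, 2 N at the rim) and stays where it is left; it does not turn back by itself. A stop ends the thread at 17.3.
- mug: White ceramic mug in the clamp, 80 mm across, 95 mm tall, handle on its own +y side, standing on the base plate under the pad. Origin at the centre of its underside. Loose: leave it standing.
- spare_mug: Second white mug of the same size, standing loose on the table to one side. Leave it alone.
- tub: White open plastic tub of paint pens, 140 x 200 x 70 mm, on the table to the other side. Origin at the centre of its underside. Leave it alone.
- phone: Black phone lying on the table, 74 x 150 x 10 mm. Leave it alone.
There are look-alikes about, which are no part of the job. What is shaped like the mug but blue is not meant.

How it is judged:
By the outcome, as a careful person would: the job done as asked, in the order asked, and still so for the second after the job is handed in, with the robot touching nothing.
It also fails if it takes over 54 s, if anything falls off the work surface, if the arm or the gripper's body presses on something with over 40 N, if the wrist force passes 120 N, or if a joint passes its speed limit or range.

ROBOT

A 7-joint arm with a two-finger parallel gripper is mounted at the origin on the work surface. World frame = base frame: x ahead of the robot, y to its left, z up, the work surface at z = 0. Lengths are in m, angles in rad, forces in N, time in s.
With the tool pointing down it reaches from about 0.4 to 0.85 m from the base axis. Payload 10.4 kg.
Tool frame: the origin (TCP) lies at the very end of the fingers, on their centre line; the grasp point (between the pads) lies 19 mm behind it; z points along the fingers, y is the line along which they close (so a half turn about z gives the same grasp; the last joint's range is limited). The gripper opens to 85 mm and grips with 20 to 120 N. Pads are 22 mm wide; open, the fingers measure 114 mm over their backs; the gripper's body (76 mm by 85 mm) begins 54 mm behind the grasp point. The pads swing forward as they close: fully open they stand 13 mm farther back than shut.
Start: joints at [1.249, 0.332, -0.065, 1.46, 0.022, 1.35, -0.088], TCP at [0.184, -0.597, 0.231] pointing down, gripper open.
Joint ranges: [-2.6, 2.6], [-0.5, 2.12], [-1.47, 1.34], [0.16, 2.42], [-1.27, 4.41], [0.06, 2.06], [-2.6, 2.6]. Speed limits (rad/s): [2.22, 2.22, 2.79, 2.79, 3.14, 3.14, 3.14].

INTERFACE

Orientations are given as a unit quaternion [x, y, z, w].
In Python, from workcell import manip gives the robot as it stands.
- The arm moves only by the tool creep_tool, called by a JSON object that holds its "api" and its "payload". Schema: {"type":"object","properties":{"offsets":{"type":"object","properties":{"rx":{"type":"array","items":{"type":"number"},"minItems":1,"maxItems":20},"ry":{"type":"array","items":{"type":"number"},"minItems":1,"maxItems":20},"rz":{"type":"array","items":{"type":"number"},"minItems":1,"maxItems":20},"dx":{"type":"array","items":{"type":"number"},"minItems":1,"maxItems":20},"dy":{"type":"array","items":{"type":"number"},"minItems":1,"maxItems":20},"dz":{"type":"array","items":{"type":"number"},"minItems":1,"maxItems":20},"aperture":{"type":"array","items":{"type":"number"},"minItems":1,"maxItems":20}},"additionalProperties":false,"required":["rx","ry","rz","dx","dy","dz","aperture"]},"clamp_n":{"type":"number"},"only":{"type":"string"},"quiet":{"type":"boolean"},"lines":{"type":"string"}},"required":["offsets"],"additionalProperties":false}. offsets is an object with one list for each field, all of the same length, 1 to 20, a row being the entries at one place: rx, ry, rz (a rotation vector in fractions of the full range, 1 being 4 rad), dx, dy, dz (the shift in shares of 0.8 m (1.0 is 0.8 m)), aperture (the opening from 0.0 (shut) to 1.0 (fully open)); each row is the pose to reach, as a shift and turn from the pose commanded when the call began, along the tool's axes at that moment; what a row does not reach only later rows make up. A row lasts 1/8 s, in which the tool goes at most 0.0625 m and 0.188 rad, less where a joint would pass 70% of its speed; a pose out of reach is approached as far as the arm can. The fingers move at their own pace and stop on an object; clamp_n is the grip in N (left out, the last holds). Time passes only in rows, so rows that do not move let the fingers close. The tool returns the time, the measured TCP pose, the force, the opening and the grip force at its end. only (a regular expression) keeps the lines of the reply that match it, lines (a string "A,B") keeps lines A to B, and quiet returns only ok. Input that does not fit is refused with a message, and nothing moves.
- manip.get_obs(): the state, without advancing time (a new reading comes with each control period).
- manip.camera(name): name is "side" or "top" or "wrist"; returns the picture (384x512x3 uint8, blue, green, red); there is no depth.
- manip.calibration(name): a dict with "fx", "fy", "cx", "cy" (pixels), "world_from_camera" (4x4, takes a point from camera to world coordinates); the wrist camera has in their place "tool_from_camera" (4x4, takes a point from camera to tool coordinates, whose origin is the TCP and whose axes are the flange's). Camera axes: x right, y up, looking along -z (the intrinsics and any distortion apply to the point x, -y, -z); pixel columns grow to the right and rows downward; lengths in m; the calibration is good to about 2 mm. A picture is of the moment at which its call begins: read the wrist's pose just before it. calibration takes no time and is no camera call.
- manip.hand_in(): hands the job in; it is judged then, once.
Trained networks look in the newest picture that a camera, given by its name, has taken for a name from the list of things; names that differ only in an ending like _2 or _b are one class to them, and where a whole thing is asked for, a point or a joint stands for the part that bears it (a point fixed in the world has none). Each returns a list of dicts, best first, with "confidence" (0 to 1); they miss things now and then, are a little off and sometimes report something else, mostly with a low value. They report only what shows in the picture. A call takes as long as a camera call. They do not tell look-alikes from the thing itself.
- manip.outline_of(camera, thing): "mask" (384x512 bool, what is visible of it) and "bbox" ([left, top, right, bottom] in pixels, round what is visible of it).
The state is a dict: "clock": time; "joint_pos": joint angles; "joint_velocities": joint speeds; "tau": joint torques, N m; "position": TCP position; "ee_rot": TCP orientation; "ft_force": force on the tool from outside, world axes, zero at the start; "torque": the same for the moment, N m; "grip_width": opening from 0.0 (shut) to 1.0 (fully open); "grasp_force": force on a finger pad.
Only numpy, scipy, OpenCV 4.12 (cv2) and the standard library are available. Lean on these libraries where they do the work, as an engineer would, in place of code of your own. Each camera call takes 0.05 s, during which the arm holds its last target. There are 200 camera calls.

## Working session

There is one attempt and no reset: what is moved stays moved. The work goes in short steps, Python scripts to look and compute and a tool call to move; the robot and the scene stay as the last step left them, time stands still between calls to the robot, and variables do not carry over. Pictures are saved under pics/ and viewed, at most 10 in all, crops included, and the job is handed in when it is done.

```bash
mkdir -p pics; ls; python3 - <<'E'
from workcell import manip
import cv2,numpy as np
o=manip.get_obs();print(o)
for c in("side","top"):
    cv2.imwrite(f"pics/{c}0.png",manip.camera(c))
    k=manip.calibration(c);print(c,k)
    for t in("clamp","nut_center","nut_index","bar_mark","nut","mug","spare_mug","tub","phone"):
        try:
            for r in manip.outline_of(c,t)[:3]:print(c,t,round(r["confidence"],2),r["bbox"],int(r["mask"].sum()))
        except Exception as e:print(t,e)
E
```

```text
pics
{'clock': 0.0, 'joint_pos': array([ 1.249352  ,  0.33288574, -0.06470435,  1.46095822,  0.02161148,
        1.34987993, -0.08851281]), 'joint_velocities': array([ 0.00197064, -0.00018038, -0.0015092 ,  0.00155283,  0.00060947,
       -0.00121867,  0.00241709]), 'tau': array([-5.98328256e-05, -6.25445509e+01,  4.90344618e-02, -3.91609025e+01,
        1.61334575e-02,  9.85086313e-03,  1.35335557e-05]), 'position': array([ 0.18389272, -0.59694013,  0.23049921]), 'ee_rot': array([ 9.88855880e-01,  1.48874222e-01, -1.44253862e-04, -7.02981581e-04]), 'ft_force': array([ 0.38570055, -0.16642159,  0.02962092]), 'torque': array([-0.05476991, -0.0080048 , -0.04260042]), 'grasp_force': 0.0, 'grip_width': 1.0014697282943266}
side {'fx': 368.400921647838, 'fy': 368.400921647838, 'cx': 255.54967795833852, 'cy': 188.80447934574457, 'world_from_camera': array([[-0.86199114,  0.35390962, -0.36293146,  0.15847715],
       [-0.50681343, -0.61657818,  0.60247116,  0.63486372],
       [-0.01055528,  0.70326334,  0.71085108,  0.88018182],
       [ 0.        ,  0.        ,  0.        ,  1.        ]])}
[... 815 characters left out ...]
.00173174,  0.2046891 ,  0.97882551,  1.31099696],
       [ 0.        ,  0.        ,  0.        ,  1.        ]])}
top clamp 0.74 [211.2, 123.5, 249.0, 205.6] 2714
top nut_center 0.7 [210.0, 156.5, 244.7, 186.7] 560
top nut_index 0.55 [213.0, 156.3, 240.0, 184.8] 577
top bar_mark 0.85 [210.0, 121.0, 240.0, 184.3] 1144
top bar_mark 0.4 [208.6, 124.0, 251.4, 204.1] 2672
top nut 0.87 [210.0, 155.4, 241.9, 184.9] 526
top mug 0.82 [155.8, 115.9, 185.2, 154.6] 750
top mug 0.66 [368.2, 168.4, 404.1, 200.6] 785
top mug 0.59 [213.6, 142.9, 247.3, 160.1] 146
top spare_mug 0.66 [365.4, 169.8, 405.6, 200.6] 860
top tub 0.96 [79.4, 178.7, 157.9, 229.2] 3229
top phone 0.72 [320.0, 242.4, 369.6, 267.9] 1125
```

```bash
python3 - <<'E'
import cv2,numpy as np
a=cv2.imread("pics/top0.png");b=cv2.imread("pics/side0.png")
A=cv2.resize(a[100:280,70:420],(800,411))
cv2.imwrite("pics/v1.png",A)
A=cv2.resize(a[115:210,200:260],(378,598),interpolation=cv2.INTER_CUBIC);B=cv2.resize(b[160:270,150:260],(410,598)[:2],interpolation=cv2.INTER_CUBIC)
cv2.imwrite("pics/v2.png",np.hstack([A,B]))
E
```

```text
(no output)
```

View pics/v1.png

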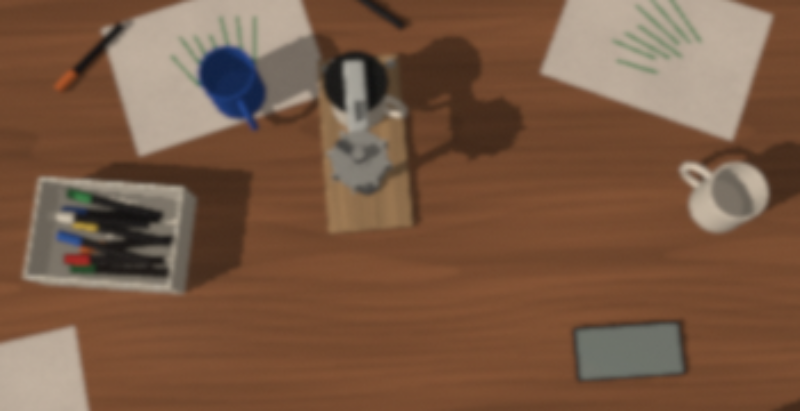

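View pics/v2.png

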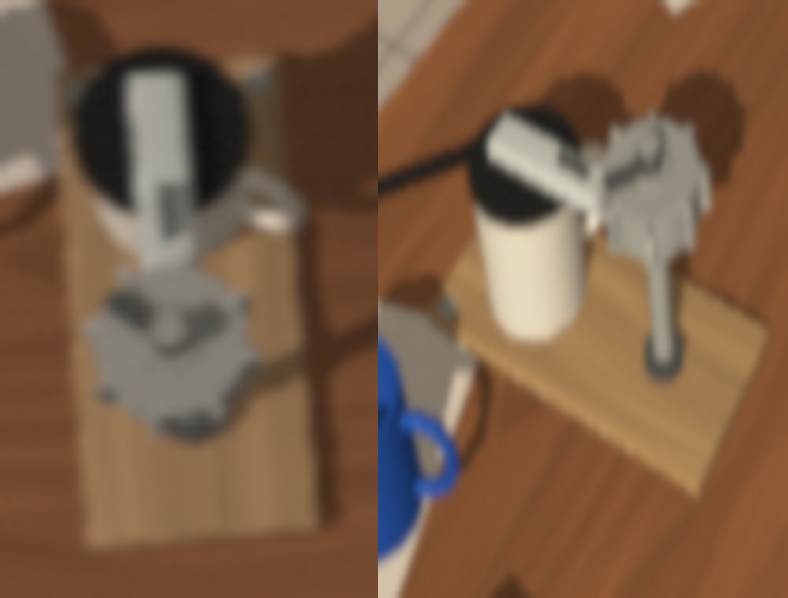

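The top view shows the clamp with its arm pointing up the image (+x) and the nut at about (226,170). The base corners are at about (213,202), (251,199) and (244,124). The index bar looks turned to the upper left of the arm, and the dark streak on the right is probably the post's shadow.

There are three mug-shaped things, at top-image pixels:
- **Blue, (170,135):** a look-alike, not part of the job.
- **White, (230,150):** under the pad, so it is the clamped mug.
- **White, (386,184):** the spare.

There is only one clamp and one nut.

```bash
cat > h.py <<'E'
from workcell import manip
import cv2,numpy as np
from scipy.spatial.transform import Rotation as R
def ray(T,k,u,v):
    d=T[:3,:3]@np.array([(u-k["cx"])/k["fx"],-(v-k["cy"])/k["fy"],-1]);return T[:3,3],d
def atz(T,k,u,v,z):
    o,d=ray(T,k,u,v);return o+d*(z-o[2])/d[2]
def proj(T,k,P):
    p=(np.asarray(P)-T[:3,3])@T[:3,:3];return np.c_[k["cx"]+k["fx"]*p[...,0]/-p[...,2],k["cy"]-k["fy"]*p[...,1]/-p[...,2]]
def tool():
    o=manip.get_obs();T=np.eye(4);T[:3,:3]=R.from_quat(o["ee_rot"]).as_matrix();T[:3,3]=o["position"];return T,o
E
python3 - <<'E'
from h import *
kt=manip.calibration("top");ks=manip.calibration("side");Tt=kt["world_from_camera"];Ts=ks["world_from_camera"]
for p in((213.5,202),(250.8,198.8),(244.4,124.5)):print("base",atz(Tt,kt,*p,.012).round(4))
rs=[ray(Tt,kt,225.5,170.5),ray(Ts,ks,223.8,194.6)]
A=sum(np.eye(3)-np.outer(d,d)/(d@d) for o,d in rs);b=sum((np.eye(3)-np.outer(d,d)/(d@d))@o for o,d in rs)
print("nut",np.linalg.solve(A,b).round(4))
print("mark",atz(Tt,kt,200+172/6.3,115+205/6.3,.137),"arm end",atz(Tt,kt,200+155/6.3,115+72/6.3,.131))
print("post foot side",atz(Ts,ks,150+(664-378)/3.727,160+360/5.436,.012))
k=manip.calibration("wrist");print(k);T,o=tool();print(T.round(3))
E
```

```text
base [0.5271 0.1334 0.012 ]
base [0.533 0.012 0.012]
base [0.789  0.0247 0.012 ]
nut [0.5937 0.0818 0.1538]
mark [0.66967186 0.07606525 0.137     ] arm end [0.73953183 0.08316548 0.131     ]
post foot side [0.59664344 0.07915005 0.012     ]
{'fx': 265.28698860148506, 'fy': 265.28698860148506, 'cx': 255.02400068675823, 'cy': 193.83002397300604, 'tool_from_camera': array([[-3.12019371e-04,  9.53329845e-01,  3.01930636e-01,
         7.74388403e-02],
       [ 9.99999563e-01,  3.15149796e-05,  9.33906767e-04,
         1.91491465e-03],
       [ 8.80805855e-04,  3.01930796e-01, -9.53329439e-01,
        -1.42919569e-01],
       [ 0.00000000e+00,  0.00000000e+00,  0.00000000e+00,
         1.00000000e+00]])}
[[ 0.956  0.294  0.     0.184]
 [ 0.294 -0.956 -0.    -0.597]
 [ 0.     0.    -1.     0.231]
 [ 0.     0.     0.     1.   ]]
```

Careful with the scale: shifts go in shares of 0.8 m and turns go in shares of 4 rad. That gives: 0.592 m / 0.8 = 0.74, -0.465 m / 0.8 = -0.5813.

{"api": "creep_tool", "payload": {"offsets": {"rx": [0,0,0,0,0,0,0,0,0,0,0,0,0,0,0,0],"ry": [0,0,0,0,0,0,0,0,0,0,0,0,0,0,0,0],"rz": [0,0,0,0,0,0,0,0,0,0,0,0,0,0,0,0],"dx": [0.74,0.74,0.74,0.74,0.74,0.74,0.74,0.74,0.74,0.74,0.74,0.74,0.74,0.74,0.74,0.74],"dy": [-0.5813,-0.5813,-0.5813,-0.5813,-0.5813,-0.5813,-0.5813,-0.5813,-0.5813,-0.5813,-0.5813,-0.5813,-0.5813,-0.5813,-0.5813,-0.5813],"dz": [-0.025,-0.025,-0.025,-0.025,-0.025,-0.025,-0.025,-0.025,-0.025,-0.025,-0.025,-0.025,-0.025,-0.025,-0.025,-0.025],"aperture": [0,0,0,0,0,0,0,0,0,0,0,0,0,0,0,0]}}}

```text
clock: 3.0
position: [0.6127, 0.0198, 0.2516]
ee_rot: [0.989, 0.148, 0.0, 0.0]
ft_force: [0.1, -0.4, 0.5]
grip_width: -0.003
grasp_force: 0.0
```

```bash
cat > look.py <<'E'
import sys
from h import *
T,o=tool();k=manip.calibration("wrist");Tw=T@k["tool_from_camera"];im=manip.camera("wrist")
n=sys.argv[1];np.savez(f"pics/{n}.npz",T=Tw,tool=T);cv2.imwrite(f"pics/{n}_raw.png",im)
print(o["clock"],o["position"].round(4),o["joint_pos"].round(2),o["ft_force"].round(1))
for t in("nut","clamp"):
    for r in manip.outline_of("wrist",t)[:2]:
        c,rad=cv2.minEnclosingCircle(np.argwhere(r["mask"])[:,::-1].astype(np.float32));print(t,r["confidence"],r["bbox"],c,rad)
cv2.imwrite(f"pics/{n}.png",cv2.resize(im,(800,600),interpolation=cv2.INTER_CUBIC))
E
python3 look.py w1
```

```text
3.0 [0.6127 0.0198 0.2516] [ 0.36  0.36 -0.61  1.44  0.21  1.41 -1.52] [ 0.1 -0.4  0.5]
nut 0.56 [148.4, 146.4, 234.6, 234.9] (190.60919189453125, 190.35647583007812) 47.31521987915039
nut 0.5 [148.5, 9.8, 270.8, 236.8] (203.0, 121.5) 114.76616668701172
clamp 0.88 [150.6, 0.0, 290.2, 236.9] (212.70675659179688, 118.91556549072266) 119.59263610839844
```

View pics/w1.png

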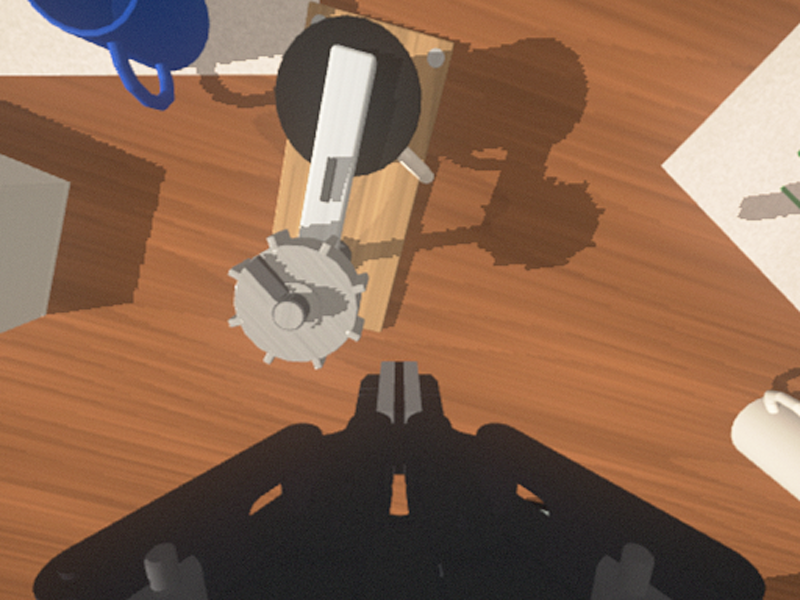

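The wrist view shows the nut centred at about (298,305) in the 800-px picture, with eight ribs. The index bar runs from the post to the upper left, ending at (252,262), and the mark is at (336,180) on the arm. The streak on the right is the post's shadow. It is the only clamp. Only the slim pads, about 16 mm thick together, stick out at the fingertip.

```bash
python3 - <<'E'
from h import *
from scipy.optimize import least_squares
k=manip.calibration("wrist");Tw=np.load("pics/w1.npz")["T"];s=1/1.5625
z=.1648
f=lambda u,v,z:atz(Tw,k,u*s,v*s,z)[:2]
tips=np.array([f(*p,z) for p in((275,236),(343,243),(365,286),(359,336),(318,366),(267,361),(231,324),(232,272))])
r=least_squares(lambda c:np.hypot(*(tips-c).T)-.042,[.595,.078]);c=r.x;print("c",c.round(4),r.fun.round(4))
a=np.arctan2(*(tips-c).T[::-1]);print("rib deg",np.degrees(a).round(1))
g=np.angle(np.exp(8j*a).mean())/8;print("rib phase mod45",np.degrees(g))
b=f(252,261,.1708);print("bar end",b,np.degrees(np.arctan2(*(b-c)[::-1])),np.hypot(*(b-c)))
post=f(291,313,.182);print("post",post)
m=f(336,179,.1363);e=f(355,47,.1303);print("mark",m,np.degrees(np.arctan2(*(m-c)[::-1])),np.hypot(*(m-c)),"end",e,np.degrees(np.arctan2(*(e-c)[::-1])),np.hypot(*(e-c)))
T,o=tool();print(o["position"],o["clock"])
E
```

```text
c [0.6004 0.0754] [-0.0018  0.0027 -0.0013 -0.0014 -0.0007  0.0007  0.0004 -0.0015]
rib deg [  31.   -21.3  -58.3 -103.4 -149.9  166.8  124.7   79.7]
rib phase mod45 -13.697306563340959
bar end [0.61908939 0.10395154] 56.7907531074086 0.03408246092670451
post [0.60038554 0.07512976]
mark [0.672356  0.0751941] -0.19232440945653986 0.0719339186433614 end [0.74371745 0.08341405] 3.1868681996935284 0.14351691401835062
[0.61276453 0.02063344 0.25152871] 3.15
```

In the tool's units: 0.1 m / 0.8 = 0.125, -0.0094 m / 0.8 = -0.0118, 0.122 rad / 4 = 0.0305.

{"api": "creep_tool", "payload": {"offsets": {"rx": [0,0,0,0,0,0],"ry": [0,0,0,0,0,0],"rz": [0.0305,0.0305,0.0305,0.0305,0.0305,0.0305],"dx": [-0.0063,-0.0063,-0.0063,-0.0044,-0.0018,-0.0018],"dy": [0.0225,0.0225,0.0225,0.005,-0.0118,-0.0118],"dz": [0.0625,0.125,0.125,0.125,0.125,0.125],"aperture": [0,0,0,0,0,0]}}}

```text
clock: 3.9
position: [0.6099, 0.0307, 0.1537]
ee_rot: [0.996, 0.089, 0.002, 0.001]
ft_force: [0.8, -2.4, 3.2]
grip_width: -0.002
grasp_force: 1.7
```

```bash
python3 - <<'E'
from h import *
T,o=tool();c=[.6004,.0753];d=T[:2,3]-c;print(o["clock"],o["joint_pos"].round(2),np.hypot(*d),np.degrees(np.arctan2(d[1],d[0])),np.degrees(np.arctan2(T[1,1],T[0,1])))
E
```

```text
3.9 [ 0.33  0.41 -0.58  1.58  0.24  1.22 -1.69] 0.04561625464529793 -77.94214445342838 -79.81454465936599
```

In the tool's units: 0.0407 m / 0.8 = 0.0509, 0.036 m / 0.8 = 0.045, -1.047 rad / 4 = -0.2618.

```bash
cat > st.py <<'E'
from h import *
T,o=tool();c=[.6004,.0753];d=T[:2,3]-c;print(o["clock"],o["joint_pos"].round(2),"r",np.hypot(*d).round(4),"phi",np.degrees(np.arctan2(d[1],d[0])).round(1),"y",np.degrees(np.arctan2(T[1,1],T[0,1])).round(1),o["ft_force"].round(1))
E
```

{"api": "creep_tool", "payload": {"offsets": {"rx": [0,0,0,0,0,0],"ry": [0,0,0,0,0,0],"rz": [-0.0438,-0.0873,-0.131,-0.1745,-0.2183,-0.2618],"dx": [0.0103,0.0201,0.0294,0.0378,0.045,0.0509],"dy": [-0.0009,-0.0035,-0.0079,-0.0138,-0.021,-0.0294],"dz": [0,0,0,0,0,0],"aperture": [0,0,0,0,0,0]}}}

```text
clock: 4.65
position: [0.6453, 0.0611, 0.1531]
ee_rot: [0.817, 0.577, 0.001, 0.001]
ft_force: [-1.7, -2.0, 2.5]
grip_width: 0.0
grasp_force: 1.2
```

```bash
python3 st.py;python3 look.py w2
```

```text
4.65 [ 0.38  0.54 -0.76  1.46  0.38  1.28 -0.75] r 0.0471 phi -17.6 y -19.5 [-1.7 -2.   2.5]
4.65 [0.6453 0.0611 0.1531] [ 0.38  0.54 -0.76  1.46  0.38  1.28 -0.75] [-1.7 -2.   2.5]
nut 0.87 [94.7, 170.9, 239.0, 300.4] (167.1666717529297, 242.5) 77.48307800292969
clamp 0.7 [95.8, 53.0, 411.6, 298.5] (240.5907440185547, 174.98843383789062) 173.56480407714844
```

View pics/w2.png

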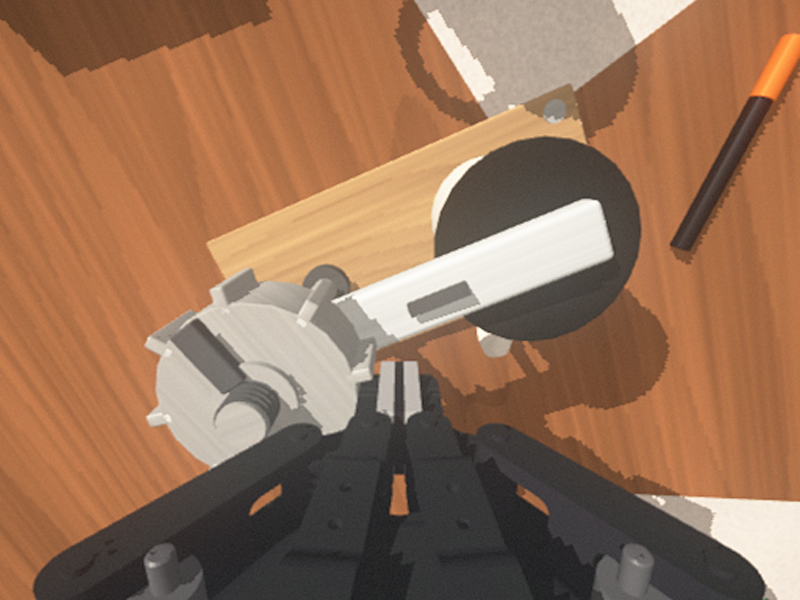

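The nut turned with the finger: the bar in the 800-px picture now points to the upper left at (185,330), and the rib at (366,362) rests on the pads. I'll continue the roll.

In the tool's units: -0.0912 m / 0.8 = -0.114, -0.001 m / 0.8 = -0.0013, -1.047 rad / 4 = -0.2618.

{"api": "creep_tool", "payload": {"offsets": {"rx": [0,0,0,0,0,0,0,0,0,0,0,0,0,0,0,0],"ry": [0,0,0,0,0,0,0,0,0,0,0,0,0,0,0,0],"rz": [-0.0438,-0.0873,-0.131,-0.1745,-0.2183,-0.2618,-0.3055,-0.349,-0.3928,-0.4363,-0.48,-0.5235,-0.5673,-0.6108,-0.6545,-0.6983],"dx": [0.0103,0.0201,0.0294,0.0378,0.045,0.0509,0.0553,0.0579,0.0588,0.0579,0.0553,0.0509,0.045,0.0378,0.0294,0.0201],"dy": [-0.0009,-0.0035,-0.0079,-0.0138,-0.021,-0.0294,-0.0386,-0.0485,-0.0588,-0.069,-0.0789,-0.0881,-0.0965,-0.1038,-0.1096,-0.114],"dz": [0,0,0,0,0,0,-0.0013,-0.0013,-0.0013,-0.0013,-0.0013,-0.0013,-0.0013,-0.0013,-0.0013,-0.0013],"aperture": [0,0,0,0,0,0,0,0,0,0,0,0,0,0,0,0]}}}

```text
clock: 6.8
position: [0.5621, 0.1114, 0.1538]
ee_rot: [-0.427, 0.904, 0.003, 0.001]
ft_force: [-9.9, 11.2, 7.1]
grip_width: -0.003
grasp_force: 8.8
```

```bash
python3 st.py;python3 look.py w3
```

```text
6.8 [ 0.72  0.69 -1.37  1.65  0.68  1.38  1.7 ] r 0.0526 phi 136.7 y 140.5 [-9.9 11.2  7.1]
6.8 [0.5621 0.1114 0.1538] [ 0.72  0.69 -1.37  1.65  0.68  1.38  1.7 ] [-9.9 11.2  7.1]
nut 0.77 [93.9, 168.0, 247.2, 302.3] (169.0, 240.0) 78.84805297851562
clamp 0.95 [31.4, 98.3, 289.7, 340.0] (151.2736358642578, 228.72869873046875) 146.7718963623047
```

View pics/w3.png

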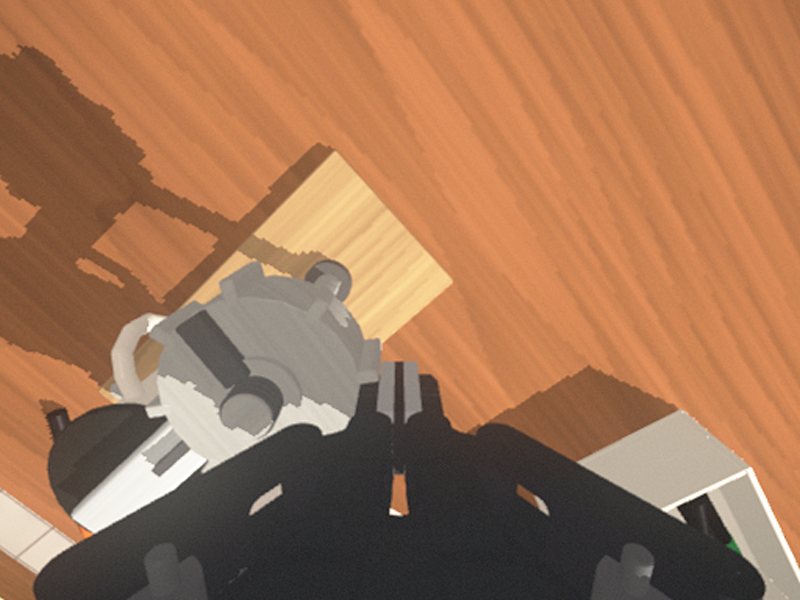

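```bash
cat > m.py <<'E'
import sys
from h import *
# usage: n postu postv baru barv z_bartop (800px picture)
def meas(n,pu,pv,bu,bv,zb):
    Tw=np.load(f"pics/{n}.npz")["T"];k=manip.calibration("wrist");s=1/1.5625
    p=atz(Tw,k,pu*s,pv*s,.182)[:2];b=atz(Tw,k,bu*s,bv*s,zb)[:2];d=b-p
    print(n,"post",p.round(4),"bar deg",np.degrees(np.arctan2(d[1],d[0])).round(1),"len",np.hypot(*d).round(4))
if __name__=="__main__":meas(sys.argv[1],*map(float,sys.argv[2:]))
E
python3 m.py w1 291 313 252 262 .171;python3 m.py w2 242 422 187 328 .172; python3 m.py w3 248 412 191 321 .174
```

```text
w1 post [0.6004 0.0751] bar deg 57.6 len 0.034
w2 post [0.5998 0.0774] bar deg 103.1 len 0.0333
w3 post [0.5967 0.0757] bar deg -97.2 len 0.0328
```

In the tool's units: 0.025 m / 0.8 = 0.0313, -0.001 m / 0.8 = -0.0013, 3.1416 rad / 4 = 0.7854.

{"api": "creep_tool", "payload": {"offsets": {"rx": [0,0,0,0,0,0,0,0,0,0,0,0,0,0,0,0,0,0,0,0],"ry": [0,0,0,0,0,0,0,0,0,0,0,0,0,0,0,0,0,0,0,0],"rz": [0,0.0438,0.0873,0.131,0.1745,0.2183,0.2618,0.3055,0.349,0.3928,0.4363,0.48,0.5235,0.5673,0.6108,0.6545,0.6983,0.7418,0.7854,0.7854],"dx": [-0.0013,-0.0013,-0.0013,-0.0013,-0.0013,-0.0013,-0.0013,-0.0013,-0.0013,-0.0013,-0.0013,-0.0013,-0.0013,-0.0013,-0.0013,-0.0013,-0.0013,-0.0013,-0.0013,-0.0013],"dy": [0.025,0.0313,0.0313,0.0313,0.0313,0.0313,0.0313,0.0313,0.0313,0.0313,0.0313,0.0313,0.0313,0.0313,0.0313,0.0313,0.0313,0.0313,0.0313,0.0313],"dz": [0,0,0,0,0,0,0,0,0,0,0,0,0,0,0,0,0,0,0,0],"aperture": [0,0,0,0,0,0,0,0,0,0,0,0,0,0,0,0,0,0,0,0]}}}

```text
clock: 9.45
position: [0.5456, 0.1236, 0.1527]
ee_rot: [0.906, 0.423, 0.0, 0.0]
ft_force: [-0.0, 0.5, 0.7]
grip_width: -0.0
grasp_force: 0.0
```

```bash
sed -i 's/\.6004,\.0753/.5985,.0765/' st.py; python3 st.py
```

```text
9.45 [ 0.35  0.35 -0.79  1.71  0.26  1.2  -1.2 ] r 0.0708 phi 138.4 y -39.9 [-0.   0.5  0.7]
```

In the tool's units: 0.023 m / 0.8 = 0.0288, -0.002 m / 0.8 = -0.0025, 0.087 rad / 4 = 0.0218.

{"api": "creep_tool", "payload": {"offsets": {"rx": [0,0,0],"ry": [0,0,0],"rz": [0.0218,0.0218,0.0218],"dx": [0.0025,0.0025,0.0025],"dy": [0.0125,0.0288,0.0288],"dz": [-0.0025,-0.0025,-0.0025],"aperture": [0,0,0]}}}

```text
clock: 9.82
position: [0.5633, 0.1126, 0.1545]
ee_rot: [0.922, 0.387, -0.001, -0.002]
ft_force: [-8.5, 7.5, 7.5]
grip_width: -0.004
grasp_force: 5.9
```

```bash
python3 st.py
```

```text
9.825 [ 0.35  0.38 -0.76  1.66  0.27  1.21 -1.25] r 0.0504 phi 134.3 y -44.5 [-8.5  7.5  7.5]
```

In the tool's units: 0.0955 m / 0.8 = 0.1194, -0.049 m / 0.8 = -0.0613, -3.1416 rad / 4 = -0.7854.

{"api": "creep_tool", "payload": {"offsets": {"rx": [0,0,0,0,0,0,0,0,0,0,0,0,0,0,0,0,0,0],"ry": [0,0,0,0,0,0,0,0,0,0,0,0,0,0,0,0,0,0],"rz": [-0.0438,-0.0873,-0.131,-0.1745,-0.2183,-0.2618,-0.3055,-0.349,-0.3928,-0.4363,-0.48,-0.5235,-0.5673,-0.6108,-0.6545,-0.6983,-0.7418,-0.7854],"dx": [-0.0106,-0.021,-0.0306,-0.0394,-0.0469,-0.053,-0.0575,-0.0604,-0.0613,-0.0604,-0.0575,-0.053,-0.0469,-0.0394,-0.0306,-0.021,-0.0106,0],"dy": [-0.0023,0.0006,0.0051,0.0113,0.0188,0.0275,0.0371,0.0475,0.0581,0.0688,0.0791,0.0888,0.0975,0.105,0.1111,0.1156,0.1185,0.1194],"dz": [0,0,0,0,0,0,0,0,-0.0013,-0.0013,-0.0013,-0.0013,-0.0013,-0.0013,-0.0013,-0.0013,-0.0013,-0.0013],"aperture": [0,0,0,0,0,0,0,0,0,0,0,0,0,0,0,0,0,0]}}}

```text
clock: 12.08
position: [0.633, 0.0413, 0.1552]
ee_rot: [-0.388, 0.922, -0.0, -0.0]
ft_force: [-0.9, -1.6, 2.1]
grip_width: -0.003
grasp_force: 1.3
```

```bash
python3 st.py;python3 look.py w4
```

```text
12.075 [ 0.68  0.73 -1.23  1.49  0.69  1.41  1.79] r 0.0492 phi -45.6 y 135.6 [-0.9 -1.6  2.1]
12.075 [0.633  0.0413 0.1552] [ 0.68  0.73 -1.23  1.49  0.69  1.41  1.79] [-0.9 -1.6  2.1]
nut 0.55 [280.7, 175.1, 424.5, 302.4] (348.480224609375, 242.19371032714844) 76.6706771850586
clamp 0.97 [158.5, 102.4, 424.5, 329.5] (283.23016357421875, 242.05555725097656) 141.89451599121094
```

View pics/w4.png

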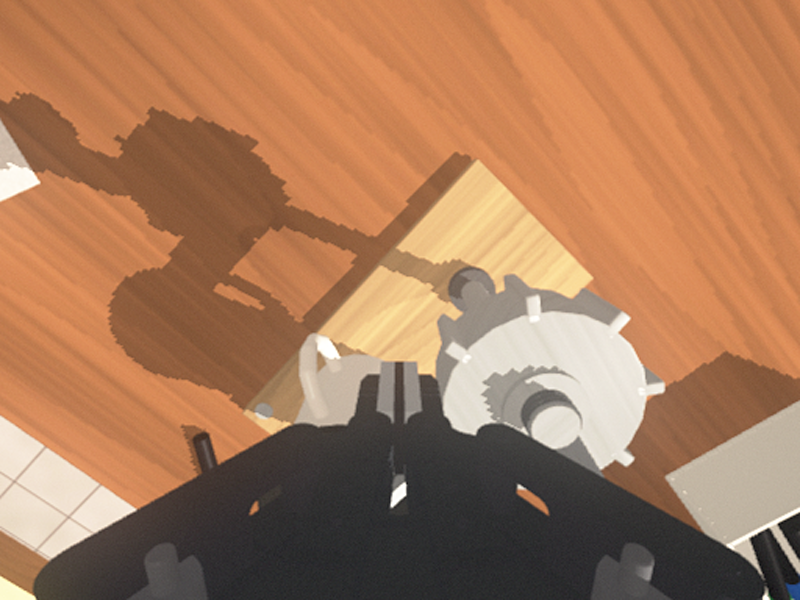

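The bar now points to the lower right, about (585,458) from the post at (553,422). That is roughly +80° in the world frame, so it has passed the mark once.

```bash
python3 m.py w4 553 422 588 460 .176; python3 - <<'E'
from h import *
# rib tips in w4
k=manip.calibration("wrist");Tw=np.load("pics/w4.npz")["T"];s=1/1.5625
t=np.array([atz(Tw,k,u*s,v*s,.1702)[:2] for u,v in((533,298),(626,315),(663,387),(630,460),(451,346))])
from scipy.optimize import least_squares
c=least_squares(lambda c:np.hypot(*(t-c).T)-.042,[.598,.077]).x;a=np.degrees(np.arctan2(*(t-c).T[::-1]));print(c,a.round(1))
E
```

```text
w4 post [0.5982 0.0747] bar deg 86.2 len 0.0255
[0.59958086 0.07701021] [-124.5 -168.5  147.7  104.   -80.7]
```

In the tool's units: -0.022 m / 0.8 = -0.0275, -0.02 m / 0.8 = -0.025, 3.1416 rad / 4 = 0.7854.

{"api": "creep_tool", "payload": {"offsets": {"rx": [0,0,0,0,0,0,0,0,0,0,0,0,0,0,0,0,0,0,0,0],"ry": [0,0,0,0,0,0,0,0,0,0,0,0,0,0,0,0,0,0,0,0],"rz": [0,0.0438,0.0873,0.131,0.1745,0.2183,0.2618,0.3055,0.349,0.3928,0.4363,0.48,0.5235,0.5673,0.6108,0.6545,0.6983,0.7418,0.7854,0.7854],"dx": [0.0013,0.0013,0.0013,0.0013,0.0013,0.0013,0.0013,0.0013,0.0013,0.0013,0.0013,0.0013,0.0013,0.0013,0.0013,0.0013,0.0013,0.0013,0.0013,0.0013],"dy": [-0.025,-0.0275,-0.0275,-0.0275,-0.0275,-0.0275,-0.0275,-0.0275,-0.0275,-0.0275,-0.0275,-0.0275,-0.0275,-0.0275,-0.0275,-0.0275,-0.0275,-0.0275,-0.0275,-0.0275],"dz": [0,0,0,0,0,0,0,0,0,0,0,0,0,0,0,0,0,0,0,0],"aperture": [0,0,0,0,0,0,0,0,0,0,0,0,0,0,0,0,0,0,0,0]}}}

```text
clock: 14.72
position: [0.6481, 0.0253, 0.1557]
ee_rot: [0.924, 0.384, 0.0, 0.001]
ft_force: [-0.1, 0.8, 0.3]
grip_width: 0.002
grasp_force: 0.0
```

```bash
sed -i 's/\.5985,\.0765/.5980,.0772/' st.py; python3 st.py
```

```text
14.725 [ 0.36  0.51 -0.64  1.46  0.31  1.27 -1.1 ] r 0.0721 phi -46.0 y -44.9 [-0.1  0.8  0.3]
```

In the tool's units: -0.1211 m / 0.8 = -0.1514, -0.0721 m / 0.8 = -0.0901, -3.1416 rad / 4 = -0.7854.

{"api": "creep_tool", "payload": {"offsets": {"rx": [0,0,0,0,0,0,0,0,0,0,0,0,0,0,0,0,0,0,0,0],"ry": [0,0,0,0,0,0,0,0,0,0,0,0,0,0,0,0,0,0,0,0],"rz": [0,0,-0.0438,-0.0873,-0.131,-0.1745,-0.2183,-0.2618,-0.3055,-0.349,-0.3928,-0.4363,-0.48,-0.5235,-0.5673,-0.6108,-0.6545,-0.6983,-0.7418,-0.7854],"dx": [-0.0013,-0.0013,0.0106,0.021,0.0306,0.0394,0.0469,0.053,0.0575,0.0604,0.0613,0.0604,0.0575,0.053,0.0469,0.0394,0.0306,0.021,0.0106,0],"dy": [-0.0188,-0.0288,-0.0298,-0.0326,-0.0371,-0.0433,-0.0508,-0.0595,-0.0691,-0.0795,-0.0901,-0.1008,-0.1111,-0.1208,-0.1295,-0.137,-0.1431,-0.1476,-0.1505,-0.1514],"dz": [0,0,0,0,0,0,0,0,0,0,-0.0013,-0.0013,-0.0013,-0.0013,-0.0013,-0.0013,-0.0013,-0.0013,-0.0013,-0.0013],"aperture": [0,0,0,0,0,0,0,0,0,0,0,0,0,0,0,0,0,0,0,0]}}}

```text
clock: 17.23
position: [0.5616, 0.1125, 0.1572]
ee_rot: [-0.388, 0.922, -0.0, 0.001]
ft_force: [3.0, 2.0, 0.5]
grip_width: 0.002
grasp_force: 1.3
```

```bash
python3 st.py;python3 look.py w5
```

```text
17.225 [ 0.7   0.64 -1.33  1.65  0.64  1.36  1.64] r 0.0507 phi 135.9 y 135.6 [3.  2.  0.5]
17.225 [0.5616 0.1125 0.1572] [ 0.7   0.64 -1.33  1.65  0.64  1.36  1.64] [3.  2.  0.5]
nut 0.66 [90.7, 178.0, 242.7, 303.7] (167.0907440185547, 244.3007049560547) 78.75237274169922
nut 0.51 [79.1, 208.1, 107.2, 269.1] (94.5, 240.0) 30.923391342163086
clamp 0.81 [43.3, 101.0, 289.4, 341.3] (155.9403839111328, 235.8136444091797) 145.8105010986328
```

View pics/w5.png

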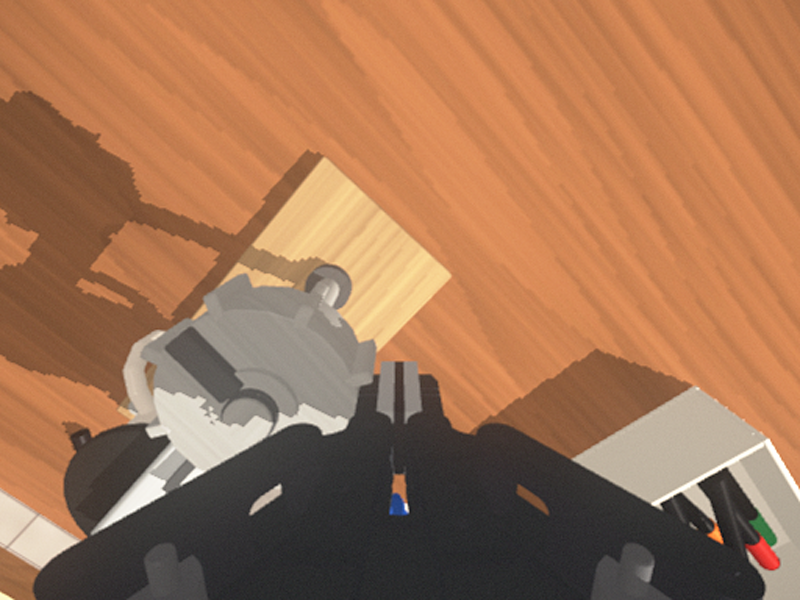

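The bar's outer end is at (176,338) and the post top is at (250,405).

Careful with the scale: shifts go in shares of 0.8 m and turns go in shares of 4 rad. That gives: 0.022 m / 0.8 = 0.0275, 0.02 m / 0.8 = 0.025, 3.1416 rad / 4 = 0.7854.

```bash
python3 m.py w5 250 405 176 338 .1785
```

```text
w5 post [0.5932 0.0736] bar deg -89.1 len 0.0312
```

{"api": "creep_tool", "payload": {"offsets": {"rx": [0,0,0,0,0,0,0,0,0,0,0,0,0,0,0,0,0,0,0,0],"ry": [0,0,0,0,0,0,0,0,0,0,0,0,0,0,0,0,0,0,0,0],"rz": [0,0.0438,0.0873,0.131,0.1745,0.2183,0.2618,0.3055,0.349,0.3928,0.4363,0.48,0.5235,0.5673,0.6108,0.6545,0.6983,0.7418,0.7854,0.7854],"dx": [-0.0013,-0.0013,-0.0013,-0.0013,-0.0013,-0.0013,-0.0013,-0.0013,-0.0013,-0.0013,-0.0013,-0.0013,-0.0013,-0.0013,-0.0013,-0.0013,-0.0013,-0.0013,-0.0013,-0.0013],"dy": [0.025,0.0275,0.0275,0.0275,0.0275,0.0275,0.0275,0.0275,0.0275,0.0275,0.0275,0.0275,0.0275,0.0275,0.0275,0.0275,0.0275,0.0275,0.0275,0.0275],"dz": [0,0,0,0,0,0,0,0,0,0,0,0,0,0,0,0,0,0,0,0],"aperture": [0,0,0,0,0,0,0,0,0,0,0,0,0,0,0,0,0,0,0,0]}}}

```text
clock: 19.88
position: [0.5457, 0.1293, 0.1564]
ee_rot: [0.923, 0.384, -0.0, 0.0]
ft_force: [0.0, 0.0, 0.4]
grip_width: 0.003
grasp_force: 0.0
```

```bash
python3 st.py
```

```text
19.875 [ 0.32  0.34 -0.75  1.7   0.25  1.2  -1.28] r 0.0738 phi 135.1 y -44.8 [0.  0.  0.4]
```

In the tool's units: 0.0652 m / 0.8 = 0.0815, 0.0243 m / 0.8 = 0.0304, -1.396 rad / 4 = -0.349.

{"api": "creep_tool", "payload": {"offsets": {"rx": [0,0,0,0,0,0,0,0,0,0,0],"ry": [0,0,0,0,0,0,0,0,0,0,0],"rz": [0,0,-0.0438,-0.0873,-0.131,-0.1745,-0.2183,-0.2618,-0.3055,-0.349,-0.349],"dx": [0.0025,0.0025,-0.0106,-0.021,-0.0306,-0.0394,-0.0469,-0.053,-0.0575,-0.0604,-0.0604],"dy": [0.0188,0.0304,0.0314,0.0341,0.0386,0.0449,0.0525,0.0613,0.0711,0.0815,0.0815],"dz": [-0.0013,-0.0013,-0.0013,-0.0013,-0.0013,-0.0013,-0.0013,-0.0013,-0.0013,-0.0013,-0.0013],"aperture": [0,0,0,0,0,0,0,0,0,0,0]}}}

```text
clock: 21.25
position: [0.5593, 0.0468, 0.1571]
ee_rot: [0.461, 0.887, 0.0, -0.0]
ft_force: [-0.0, -0.2, -0.7]
grip_width: -0.0
grasp_force: 0.0
```

```bash
python3 st.py; python3 look.py w6
```

```text
21.25 [ 0.62  0.4  -0.96  1.69  0.35  1.23  0.19] r 0.0492 phi -141.9 y 35.0 [-0.  -0.2 -0.7]
21.25 [0.5593 0.0468 0.1571] [ 0.62  0.4  -0.96  1.69  0.35  1.23  0.19] [-0.  -0.2 -0.7]
clamp 0.62 [228.2, 102.1, 507.1, 339.5] (372.5921936035156, 221.10414123535156) 151.0436248779297
```

View pics/w6.png

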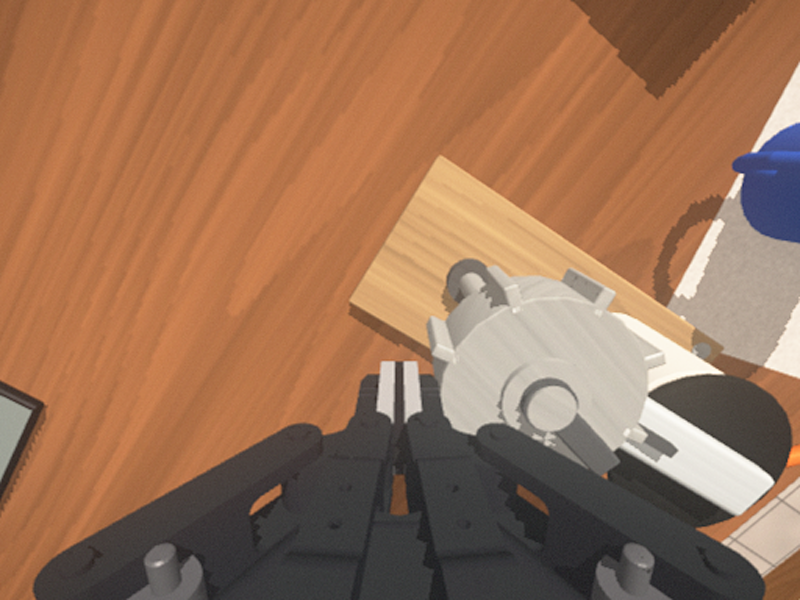

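```bash
python3 m.py w6 551 404 607 467 .1797; python3 - <<'E'
from h import *
k=manip.calibration("wrist");Tw=np.load("pics/w6.npz")["T"];s=1/1.5625
f=lambda u,v,z:atz(Tw,k,u*s,v*s,z)[:2]
t=np.array([f(u,v,.1737) for u,v in((446,357),(518,303),(602,305),(661,357))])
from scipy.optimize import least_squares
c=least_squares(lambda c:np.hypot(*(t-c).T)-.042,[.598,.077]).x;print("c",c,np.degrees(np.arctan2(*(t-c).T[::-1])).round(1))
for n,p in(("mark",f(655,441,.1452)),("end",f(757,494,.1392)),("bar",f(607,467,.1797))):
  for cc in(c,f(551,404,.182)):
    d=p-cc;print(n,p.round(4),np.degrees(np.arctan2(d[1],d[0])).round(1),np.hypot(*d).round(4))
E
```

```text
w6 post [0.5973 0.0779] bar deg -13.5 len 0.035
c [0.60412568 0.07211757] [-175.9  143.3  106.1   65.8]
mark [0.6721 0.0808] 7.3 0.0685
mark [0.6721 0.0808] 2.2 0.0748
end [0.7392 0.0865] 6.1 0.1359
end [0.7392 0.0865] 3.5 0.1421
bar [0.6313 0.0697] -5.0 0.0273
bar [0.6313 0.0697] -13.5 0.035
```

The bar end is at (607,467) and the mark at (655,441). The bar reads −13.5° and the arm about +2.8°, so about 16° is left. I'll push 15.5°, back off and look.

In the tool's units: -0.1 m / 0.8 = -0.125, -0.0185 m / 0.8 = -0.0231, -0.271 rad / 4 = -0.0678.

{"api": "creep_tool", "payload": {"offsets": {"rx": [0,0,0,0,0,0,0,0,0],"ry": [0,0,0,0,0,0,0,0,0],"rz": [-0.0328,-0.0678,-0.0678,-0.0678,-0.0678,-0.0678,-0.0678,-0.0678,-0.0678],"dx": [-0.008,-0.0163,-0.0163,-0.0163,-0.0231,-0.0231,-0.0231,-0.0231,-0.0231],"dy": [0.001,0.0031,0.0031,0.0031,-0.0338,-0.0338,-0.0338,-0.0338,-0.0338],"dz": [0,0,0,0,0,-0.0625,-0.125,-0.125,-0.125],"aperture": [0,0,0,0,0,0,0,0,0]}}}

```text
clock: 22.52
position: [0.5472, 0.0172, 0.2568]
ee_rot: [0.337, 0.941, -0.0, 0.0]
ft_force: [0.0, 0.0, 0.1]
grip_width: 0.0
grasp_force: 0.0
```

```bash
python3 st.py; python3 look.py w7; python3 - <<'E'
import cv2
im=cv2.imread("pics/w7_raw.png");cv2.imwrite("pics/w7.png",cv2.resize(im[130:330,245:512],(800,599),interpolation=cv2.INTER_CUBIC))
E
```

```text
22.525 [ 0.77  0.3  -1.06  1.59  0.27  1.41  0.57] r 0.0786 phi -130.3 y 50.6 [0.  0.  0.1]
22.525 [0.5472 0.0172 0.2568] [ 0.77  0.3  -1.06  1.59  0.27  1.41  0.57] [0.  0.  0.1]
nut 0.7 [297.8, 151.0, 388.8, 240.9] (341.60968017578125, 194.1381072998047) 48.46270751953125
clamp 0.63 [253.0, 101.8, 431.5, 292.8] (346.2550354003906, 201.68731689453125) 104.79562377929688
```

View pics/w7.png

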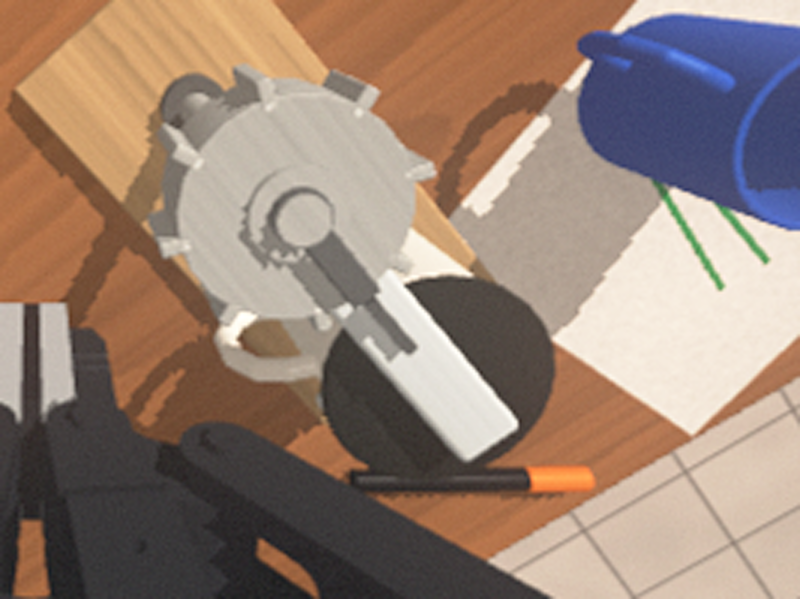

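```bash
cat > fit.py <<'E'
from h import *
k=manip.calibration("wrist");Tw=np.load("pics/w7.npz")["T"]
f=lambda u,v,z:atz(Tw,k,245+u/2.996,130+v/2.995,z)[:2]
c=f(305,219,.182);print("c",c)
for n,p in(("mark",f(381,330,.1455)),("end",f(494,442,.1395)),("bar",f(363,291,.18))):
    d=p-c;print(n,p.round(4),np.degrees(np.arctan2(d[1],d[0])).round(1),np.hypot(*d).round(4))
# overlay model
im=cv2.imread("pics/w7.png")
def poly(x0,x1,w,z,a,col):
    a=np.radians(a);R2=np.array([[np.cos(a),-np.sin(a)],[np.sin(a),np.cos(a)]])
    P=np.array([[x0,-w],[x1,-w],[x1,w],[x0,w]])@R2.T+c
    q=proj(Tw,k,np.c_[P,np.full(4,z)]);q=(q-[245,130])*[2.996,2.995]
    cv2.polylines(im,[np.int32(np.round(q*8))],True,col,1,cv2.LINE_AA,3)
A=2.8
poly(-.02,.145,.013,.1395,A,(0,255,0));poly(.059,.085,.0025,.1455,A,(0,255,255))
poly(.009,.035,.005,.18,A,(0,0,255))
cv2.imwrite("pics/ov.png",cv2.resize(im[150:480,180:560],(690,600)))
E
python3 fit.py
```

```text
c [0.59875054 0.07710543]
mark [0.6693 0.0769] -0.2 0.0706
end [0.7415 0.0852] 3.2 0.143
bar [0.6302 0.078 ] 1.5 0.0314
```

View pics/ov.png

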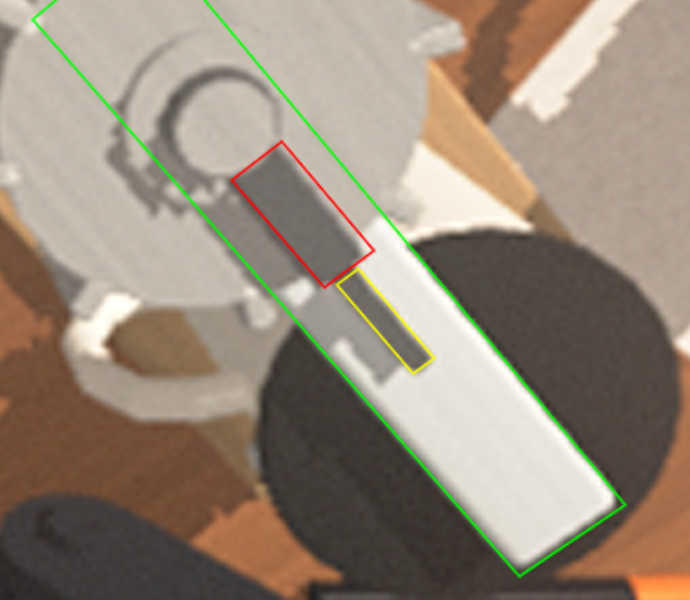

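The overlay, with the bar and mark both modelled at 2.8°, lies almost exactly on the picture. The real bar tip sits at about (362,245), against the model's (374,250), so it may be 1–2° short. I'll check that numerically by edge contrast.

```bash
cat > fit2.py <<'E'
from h import *
from scipy.ndimage import map_coordinates
from scipy.optimize import minimize
import sys
k=manip.calibration("wrist");n=sys.argv[1];Tw=np.load(f"pics/{n}.npz")["T"]
im=cv2.cvtColor(cv2.imread(f"pics/{n}_raw.png"),cv2.COLOR_BGR2GRAY).astype(float)
def samp(P,z):
    q=proj(Tw,k,np.c_[P,np.full(len(P),z)]);return map_coordinates(im,[q[:,1],q[:,0]],order=1)
def edge(c,a,xs,y,z,s):  # inside/outside difference across line y (s=outward sign)
    a=np.radians(a);M=np.array([[np.cos(a),np.sin(a)],[-np.sin(a),np.cos(a)]])
    g=lambda yy:samp(np.c_[xs,np.full(len(xs),yy)]@M+c,z).mean()
    return g(y+s*.001)-g(y-s*.001)
p0=np.array([.59875,.0771]);xb=np.linspace(.014,.033,20);xa=np.linspace(.09,.14,30);xm=np.linspace(.062,.083,20)
best=max(((-edge(p0+[0,dy],a,xa,.013,.1395,1)-edge(p0+[0,dy],a,xa,-.013,.1395,-1),a,dy) for a in np.arange(-2,7,.25) for dy in np.arange(-.003,.0031,.00025)));print("arm",best)
for dy in(best[2]-.0005,best[2],best[2]+.0005,0):
    print("dy",dy,"bar left edge",max((edge(p0+[0,dy],a,xb,.005,.18,1),a) for a in np.arange(-8,9,.25)),"mark left edge",max((edge(p0+[0,dy],a,xm,.0025,.1455,1),a) for a in np.arange(-6,9,.25)))
# bar left edge as a free line
print("free bar",max((edge(p0+[0,dy],a,xb,.005,.18,1),a,dy) for a in np.arange(-8,9,.25) for dy in np.arange(-.003,.0031,.00025)))
# post top centre (bright disc) circle search
E
python3 fit2.py w7
```

```text
arm (np.float64(251.3149808906788), np.float64(3.0), np.float64(-0.0004999999999999978))
dy -0.0009999999999999979 bar left edge (np.float64(82.63242481848269), np.float64(2.0)) mark left edge (np.float64(108.33048737014585), np.float64(3.25))
dy -0.0004999999999999978 bar left edge (np.float64(82.93903066655062), np.float64(1.0)) mark left edge (np.float64(107.27289553171215), np.float64(2.75))
dy 2.168404344971009e-18 bar left edge (np.float64(81.46253908072829), np.float64(-0.25)) mark left edge (np.float64(107.3129443732371), np.float64(2.5))
dy 0 bar left edge (np.float64(81.46253908072829), np.float64(-0.25)) mark left edge (np.float64(107.3129443732371), np.float64(2.5))
free bar (np.float64(83.07069274029303), np.float64(1.5), np.float64(-0.0007499999999999981))
```

The arm reads 3.0° and the bar about 1.5°, so the nut is within about 2° (0.03 rad) of two turns. That is good. Next I'll take the hand away and check that the other things haven't moved.

In the tool's units: -0.15 m / 0.8 = -0.1875, -0.1 m / 0.8 = -0.125.

{"api": "creep_tool", "payload": {"offsets": {"rx": [0,0,0,0,0,0],"ry": [0,0,0,0,0,0],"rz": [0,0,0,0,0,0],"dx": [0,0,0,0,0,0],"dy": [-0.0625,-0.125,-0.1875,-0.1875,-0.1875,-0.1875],"dz": [-0.0625,-0.1,-0.1,-0.1,-0.1,-0.1],"aperture": [0,0,0,0,0,0]}}}

```text
clock: 23.42
position: [0.4528, -0.0976, 0.3369]
ee_rot: [0.335, 0.942, 0.0, -0.0]
ft_force: [0.8, 0.2, -0.7]
grip_width: 0.002
grasp_force: 0.0
```

```bash
python3 - <<'E'
from h import *
for c in("top","side"):
    manip.camera(c)
    for t in("mug","spare_mug","tub","phone"):
        for r in manip.outline_of(c,t)[:3]:print(c,t,round(r["confidence"],2),r["bbox"])
E
```

```text
top mug 0.89 [154.9, 118.8, 183.5, 153.9]
top mug 0.48 [213.2, 142.7, 247.8, 159.9]
top spare_mug 0.84 [370.3, 169.3, 407.3, 203.6]
top tub 0.67 [79.5, 177.2, 160.7, 231.1]
top phone 0.75 [335.0, 239.9, 367.6, 267.4]
top phone 0.37 [211.3, 119.6, 251.6, 204.1]
side mug 0.56 [176.4, 192.6, 209.0, 221.3]
side spare_mug 0.81 [296.3, 120.4, 324.5, 149.9]
side tub 0.64 [106.3, 281.2, 218.2, 383.3]
side tub 0.18 [330.2, 167.6, 364.6, 204.4]
side phone 0.57 [329.3, 170.6, 363.5, 203.8]
```

The mugs, tub and phone are where they were, within the networks' noise; the arm partly hides the phone in the top view. I'm handing in.

```bash
python3 -c "
from workcell import manip
print(manip.hand_in())"
```

```text
the job is handed in; nothing more can be done
None
```

The nut was rolled anticlockwise past the mark once and stopped over it the second time, about 2° short of two full turns by my measurement; the hand is clear, the other things read unmoved, and the job was handed in at about 24 s, with no verdict returned.

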